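# Thread a drive shaft through two pillow-block bearings

## Robot

A 6-joint arm with a two-finger parallel gripper is mounted at the origin on the work surface. World frame = base frame: x ahead of the robot, y to its left, z up, the work surface at z = 0. Lengths are in m, angles in rad, forces in N, time in s.
With the tool pointing down it reaches from about 0.375 to 0.925 m from the base axis. Payload 5.7 kg.
Tool frame: the origin (TCP) lies on the centre line of the jaws, within the pads' length; the fingertips stand 14 mm ahead of it and the grasp point (between the pads) lies 5 mm behind it; z points along the fingers, y is the line along which they close (so a half turn about z gives the same grasp; the last joint's range is limited). The gripper opens to 88 mm and grips with 3 to 60 N. Pads are 20 mm wide; open, the fingers measure 115 mm over their backs; the gripper's body (75 mm by 178 mm) begins 61 mm behind the grasp point.
Start: joints at [1.068, 0.359, 1.51, -0, 1.272, -0.115], TCP at [0.227, 0.555, 0.237] pointing down, gripper open.
Joint ranges: [-2.97, 2.97], [-1.01, 2.36], [0.21, 2.38], [-0.96, 4.11], [0.2, 2.71], [-2.98, 2.98]. Speed limits (rad/s): [2.39, 2.39, 3.14, 3.14, 3.14, 3.14].

## Interface

Orientations are given as a unit quaternion [w, x, y, z].
In Python, from plant import robot, snapshot, job gives the robot as it stands.
- The arm moves only by the shell command python3 -m creep 'ROWS' [OPENING]. ROWS is JSON, a list that holds one entry, the list of rows, each a list of 4 numbers: the shift along the tool's x, y, z in cm, then the turn about the tool's z in degrees. In form: [[[tx, ty, tz, roll], ...]]. A call has 1 to 20 rows; each row shifts and turns the commanded pose from where the row before left it, along the tool's axes as they then stand; what a row does not reach is not made up. A row lasts 1/12 s, in which the tool goes at most 41.7 mm and 7.16 degrees, less where a joint would pass 70% of its speed; a pose out of reach is approached as far as the arm can. A call with a gripper value outside its range is refused whole. OPENING is the finger opening in cm, from 0 to 8.78, set as the call begins (- or left out, the last holds). The fingers move at their own pace and stop on an object; the grip force is fixed at half the most. Time passes only in rows, so rows that do not move let the fingers close. It gives the time, the measured TCP pose, the force, the opening and the grip force at its end, in the units of the state.
- robot.observe(): the state, without advancing time (a new reading comes with each control period).
- snapshot(name): name is "side" or "top"; returns a dict with "pixels" (384x512x3 uint8, red, green, blue), "z_map" (384x512 float32, m along the optical axis (not along the pixel's ray), 0 where there is no reading), "camera_matrix" (3x3 intrinsics, pixels), "rvec" (rotation vector, rad) and "tvec" (3), from world to camera coordinates, as OpenCV has them. Camera axes: x right, y down, z forward; pixel columns grow to the right and rows downward; lengths in m; the calibration is good to about 2 mm. A picture is of the moment at which its call begins.
- job.close_job(): hands the job in; it is judged then, once.
The state is a dict: "t": time; "joint_positions": joint angles; "dq": joint speeds; "joint_torque": joint torques, N m; "ee_pos": TCP position; "tool_rot": TCP orientation; "contact_force": force on the tool from outside, world axes, zero at the start; "ft_torque": the same for the moment, N m; "width": finger opening in m; "finger_force": force on a finger pad.
Only numpy, scipy, OpenCV 4.12 (cv2) and the standard library are available. Lean on these libraries where they do the work, as an engineer would, in place of code of your own. Each camera call takes 0.05 s, during which the arm holds its last target. There are 200 camera calls.

## Task

Fit the steel shaft with the belt pulley into the two pillow-block bearings on the channel frame: pick it off its wooden V stand, feel its long plain end into the bearing nearer the stand, on through the second bearing, and slide it fully home until its collar sits against the first bearing; then let go. Never force it: the bearings are delicate, so work by light touch, and leave the box, the oil can and the wrench where they are.

Things in the scene. Friction and masses are not known exactly. Their poses are not given: they have to be found in the camera images.
- frame: Grey steel channel 240 x 152 x 50 mm bolted to the bench, origin under its middle; x is the way the shaft must go in, y across, z up. It carries a slotted belt-tension plate with two dark cast pillow blocks, bores in one line along x, 91 mm above the bench. Plate and blocks are clamped together 5 to 25 mm towards +y from the slack stop; how far is NOT in any pose: find it by feel or sight.
- entry (a point): Point fixed to the frame at x = -58, y = -13 mm, 91 mm up (axes as the frame's): where the first bearing's ring begins with the plate at its slack stop; it now stands 5 to 25 mm to +y of it. Ring: bore 21 mm, 28 mm outside, spans x = -58 to -26 mm, ends 3 mm proud of the 66 mm high housing. It stands up to 0.04 rad askew about the vertical and swivels stiffly (0.2 N m) to suit the shaft.
- exit (a point): Point fixed to the frame at x = +58, y = -13 mm, 91 mm up: where the second bearing's ring ends with the plate at its slack stop. It is like the first, spans x = +26 to +58 mm, is shifted by the same amount and is askew on its own. Any push, side load or knock from the shaft above 50 N spoils a bearing; feel and seat slowly, 5 to 15 N is plenty.
- shaft_mid (a point): Mid-length of the steel shaft, on its axis: 264 mm long, about 0.55 kg, balanced near -30 mm. x points to the plain end that goes in first (20 mm diameter to +132 mm, 1.2 mm chamfer). A fixed collar, 34 mm diameter, spans +2 to -12 mm; a belt pulley, 56 mm diameter, spans -100 to -120 mm. Starts level, 40 mm up; hold it near -32 mm. Fully home, its middle is at the frame's x = -60 mm.
- shaft_tip (a point): Centre of the shaft's leading end face, on the axis, 132 mm from the middle.
- stand: Wooden stand fixed on the bench at the robot's left, board 190 x 100 x 12 mm with two wooden V rests 22 mm wide at 80 mm either side of its middle, 47 mm high at most; origin under its middle, x along the shaft.
- bearing_box: Bystander: orange carton 100 x 62 x 46 mm on the bench, origin under its middle. Leave it alone.
- oil_can: Bystander: grey bottle, 54 mm diameter, 130 mm high, standing on the bench, origin under its middle. Leave it alone.
- wrench: Bystander: steel spanner 170 mm long lying flat on the bench, origin under its middle. Leave it alone.

How it is judged:
On the way, in this order (a step that is already met when the one before it is completed fails the run):
1. the shaft's plain end is inside the first bearing (x of shaft_tip in the frame of frame above -0.04 m and z of shaft_tip in the frame of frame between 0.087 and 0.095 m and y of shaft_tip in the frame of frame between -0.016 and 0.016 m and angle between the x axis of shaft_mid and the x axis of frame, either way round below 0.15 rad), for 0.1 s.
2. the shaft has gone on into the second bearing (x of shaft_tip in the frame of frame above 0.042 m and z of shaft_tip in the frame of frame between 0.088 and 0.094 m and y of shaft_tip in the frame of frame between -0.016 and 0.016 m and angle between the x axis of shaft_mid and the x axis of frame, either way round below 0.08 rad), for 0.1 s.
At the end, for the whole second after the job is handed in: The shaft lies at rest through both bearings, level and in line with them (within 0.06 rad, at bore height within 3 mm), its leading end out beyond the second bearing and its collar within 2 mm of the first bearing's ring (x of shaft_tip in the frame of frame between 0.07 and 0.075 m and x of shaft_mid in the frame of frame below -0.055 m and z of shaft_tip in the frame of frame between 0.088 and 0.094 m and z of shaft_mid in the frame of frame between 0.088 and 0.094 m and y of shaft_tip in the frame of frame between -0.016 and 0.016 m and angle between the x axis of shaft_mid and the x axis of frame, either way round below 0.06 rad and linear speed of shaft below 0.02 m/s); the robot touches nothing.
It fails at once if the shaft pressed on the bearings or frame with more than 50 N (contact force between shaft and frame above 50 N).
It fails at once if the bearing box was moved more than 20 mm (distance of bearing_box from where it was at the start of the episode above 0.02 m).
It fails at once if the oil can was moved more than 20 mm (distance of oil_can from where it was at the start of the episode above 0.02 m).
It fails at once if the wrench was moved more than 20 mm (distance of wrench from where it was at the start of the episode above 0.02 m).
It also fails if it takes over 72 s, if anything falls off the work surface, if the arm or the gripper's body presses on something with over 40 N, if the wrist force passes 120 N, or if a joint passes its speed limit or range.

## Working session

There is one attempt and no reset: what is moved stays moved. The work goes in short steps, Python scripts to look and compute and a shell command to move; the robot and the scene stay as the last step left them, time stands still between calls to the robot, and variables do not carry over. Pictures are saved under pics/ and viewed, at most 10 in all, crops included, and the job is handed in when it is done.

```bash
ls; mkdir -p pics; python3 - <<'E'
from plant import robot, snapshot, job
import cv2,numpy as np
s=robot.observe()
print({k:np.round(v,4).tolist() for k,v in s.items()})
for n in("side","top"):
    d=snapshot(n); cv2.imwrite(f"pics/{n}0.png",d["pixels"][...,::-1]); np.savez(f"{n}0.npz",**d)
    R=cv2.Rodrigues(d["rvec"])[0]; print(n,d["camera_matrix"].tolist(),(-R.T@d["tvec"].ravel()).round(3),R.round(2).tolist())
E
```

```text
pics
{'t': 0.0, 'joint_positions': [1.0679, 0.3595, 1.5114, -0.0, 1.2725, -0.1151], 'dq': [0.0001, 0.0008, 0.0006, 0.0005, -0.0003, -0.001], 'joint_torque': [0.0019, -51.5381, -27.0733, 0.0676, 0.0351, -0.0001], 'ee_pos': [0.2266, 0.5549, 0.2358], 'tool_rot': [-0.0003, 0.1927, 0.9813, -0.0009], 'contact_force': [0.0626, 0.5136, 0.6528], 'ft_torque': [-0.0299, -0.015, 0.0032], 'finger_force': 0.0, 'width': 0.0879}
side [[351.4635531104483, 0.0, 251.72024938537282], [0.0, 351.4635531104483, 188.58898564548338], [0.0, 0.0, 1.0]] [0.368 0.632 0.461] [[-0.91, -0.4, -0.01], [-0.19, 0.45, -0.87], [0.36, -0.8, -0.49]]
top [[486.78724370429757, 0.0, 252.2781183969976], [0.0, 486.78724370429757, 188.17922629478218], [0.0, 0.0, 1.0]] [0.458 0.035 1.287] [[-0.01, -1.0, 0.01], [-0.99, 0.01, -0.15], [0.15, -0.01, -0.99]]
```

View pics/side0.png

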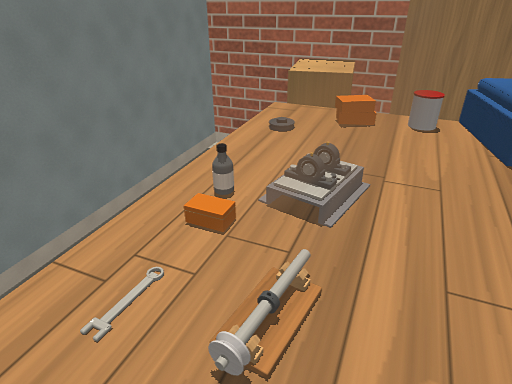

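View pics/top0.png

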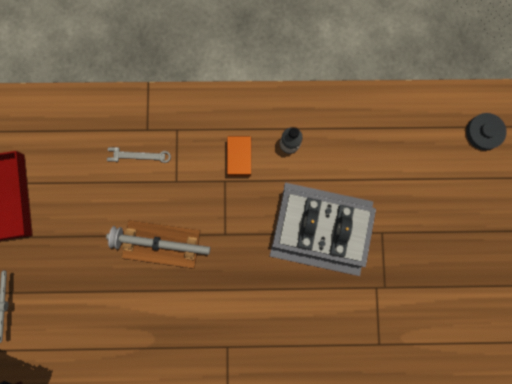

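The side view shows the shaft on its stand, pulley at (230,352) and tip at (307,254), with the frame and its two blocks at about (315,185). In the top view the shaft runs from (115,240) to (209,250), and the blocks are at (310,222) and (343,230).

```bash
cat >h.py <<'E'
import numpy as np,cv2
def load(f): return dict(np.load(f))
def cam(d):
    R=cv2.Rodrigues(d["rvec"])[0]; return R,d["tvec"].ravel(),d["camera_matrix"]
def cloud(d):
    R,t,K=cam(d); z=d["z_map"]; v,u=np.indices(z.shape)
    p=np.stack([(u-K[0,2])/K[0,0]*z,(v-K[1,2])/K[1,1]*z,z],-1)
    P=(p-t)@R; P[z==0]=np.nan; return P
def ray(d,u,v):
    R,t,K=cam(d); r=np.array([(u-K[0,2])/K[0,0],(v-K[1,2])/K[1,1],1])@R; return -R.T@t,r
def plane(d,u,v,h):
    o,r=ray(d,u,v); return o+r*(h-o[2])/r[2]
def proj(d,P): return cv2.projectPoints(np.float64(P).reshape(-1,1,3),d["rvec"],d["tvec"],d["camera_matrix"],None)[0].reshape(-1,2)
E
python3 - <<'E'
from h import *
for n in("top","side"):
    d=load(n+"0.npz");P=cloud(d);x,y,z=P[...,0],P[...,1],P[...,2]
    print(n,"bench z",np.nanmedian(z[(abs(z)<.02)]))
    # frame region
    reg=(x>.2)&(x<.55)&(y<0.02)&(y>-.35)
    print("z hist",np.histogram(z[reg&(z>.02)],bins=np.arange(.02,.15,.005)))
    m=reg&(z>.035)&(z<.2)
    k,lab,st,c=cv2.connectedComponentsWithStats(m.astype(np.uint8))
    for i in range(1,k):
        if st[i,4]>150:
            q=P[lab==i][:,:2]; r=cv2.minAreaRect(q.astype(np.float32)*1000); print("blob",st[i],r)
    m=reg&(z>.085)
    k,lab,st,c=cv2.connectedComponentsWithStats(m.astype(np.uint8))
    for i in range(1,k):
        if st[i,4]>8: 
            q=P[lab==i]; print("block",st[i],q.mean(0).round(4),q.min(0).round(4),q.max(0).round(4))
    reg=(x>.2)&(x<.5)&(y>.1)&(y<.5)
    m=reg&(z>.035)&(z<.075)
    k,lab,st,c=cv2.connectedComponentsWithStats(m.astype(np.uint8))
    for i in range(1,k):
        if st[i,4]>30:
            q=P[lab==i]; print("shaft",st[i],q.min(0).round(4),q.max(0).round(4),cv2.minAreaRect(q[:,:2].astype(np.float32)*1000)); qs=q[q[:,2]>.045]; print(cv2.fitLine(qs[:,:2].astype(np.float32),cv2.DIST_HUBER,0,.01,.01).ravel())
E
```

```text
top bench z -0.0007230964404681038
z hist (array([   8,   11,    7,    7,   46,  495,  534, 1003,  200,  145,  192,
         95,   70,   27,   23,   27,   42,   40,   69,  138,   91,    9,
          3,    0,    0]), array([0.02 , 0.025, 0.03 , 0.035, 0.04 , 0.045, 0.05 , 0.055, 0.06 ,
       0.065, 0.07 , 0.075, 0.08 , 0.085, 0.09 , 0.095, 0.1  , 0.105,
       0.11 , 0.115, 0.12 , 0.125, 0.13 , 0.135, 0.14 , 0.145]))
blob [ 273  222  101   45 3256] ((520.6417846679688, -161.1522674560547), (240.56959533691406, 110.50079345703125), 77.3253173828125)
block [303 222  15  15 180] [ 0.5344 -0.1206  0.1107] [ 0.5176 -0.1395  0.0856] [ 0.55   -0.1055  0.1277]
block [337 222  16  23 284] [ 0.5245 -0.2033  0.1127] [ 0.497  -0.2225  0.0861] [ 0.5493 -0.1879  0.1333]
shaft [149 246  61  11 340] [0.4734 0.1275 0.0356] [0.4999 0.28   0.059 ] ((486.3741149902344, 203.85147094726562), (152.5845489501953, 25.145540237426758), 89.3014144897461)
[0.07123864 0.9974593  0.49286485 0.17900166]
side bench z 0.00016191598333964511
z hist (array([ 70,  66,  70,  74,  81, 233, 275, 414, 103, 121, 198,  98, 1
[... 433 characters left out ...]
3 522] [ 0.5286 -0.1594  0.1054] [ 0.4993 -0.2174  0.0851] [ 0.5498 -0.1019  0.1296]
shaft [269 249  41  62 681] [0.471  0.13   0.0352] [0.5    0.2812 0.0561] ((485.65399169921875, 205.70797729492188), (151.29534912109375, 28.757108688354492), 89.45258331298828)
[0.07335525 0.99730587 0.49297956 0.19548601]
shaft [251 336   9  15  53] [0.4948 0.3296 0.0353] [0.5    0.3513 0.0418] ((497.38616943359375, 340.4480895996094), (21.660655975341797, 4.925355434417725), 88.97380828857422)Traceback (most recent call last):
  File "<stdin>", line 23, in <module>
cv2.error: OpenCV(4.12.0) /io/opencv/modules/imgproc/src/linefit.cpp:50: error: (-215:Assertion failed) count > 0 in function 'fitLine2D_wods'
```

```bash
python3 - <<'E'
from h import *
for n in("top","side"):
    d=load(n+"0.npz");P=cloud(d);x,y,z=P[...,0],P[...,1],P[...,2]
    reg=(x>.38)&(x<.66)&(y<-0.02)&(y>-.33)
    for lo,hi in((.043,.2),(.043,.0535)):
        m=reg&(z>lo)&(z<hi); q=P[m][:,:2].astype(np.float32)*1000
        print(n,"frame",lo,m.sum(),cv2.minAreaRect(q))
    m=reg&(z>.085)
    k,lab,st,c=cv2.connectedComponentsWithStats(m.astype(np.uint8))
    for i in range(1,k):
        if st[i,4]>8:
            q=P[lab==i]; print("block",st[i],q.mean(0).round(4),cv2.minAreaRect(q[:,:2].astype(np.float32)*1000),q[:,2].max())
    reg=(x>.4)&(x<.6)&(y>.08)&(y<.5)
    m=(reg&(z>.036)&(z<.09)).astype(np.uint8)
    k,lab,st,c=cv2.connectedComponentsWithStats(m)
    for i in range(1,k):
        if st[i,4]>30:
            q=P[lab==i]; print("shaft",st[i],q.min(0).round(4),q.max(0).round(4))
            # per-y bins
            for b in np.arange(.1,.42,.02):
                g=q[(q[:,1]>=b)&(q[:,1]<b+.02)&(q[:,2]>.0)]
                if len(g)>5: print(round(b,2),"x %.4f..%.4f topz %.4f"%(*np.percentile(g[:,0],[3,97]),np.percentile(g[:,2],95)))
E
```

```text
top frame 0.043 5597 ((541.3622436523438, -166.01364135742188), (240.46694946289062, 152.2247772216797), 76.9557113647461)
top frame 0.043 1515 ((541.3622436523438, -166.01364135742188), (240.46694946289062, 152.2247772216797), 76.9557113647461)
block [303 209  16  28 330] [ 0.5485 -0.123   0.1114] ((550.9625854492188, -124.70819091796875), (31.730762481689453, 67.1761474609375), 79.50336456298828) 0.12942104173831714
block [337 216  16  29 341] [ 0.53   -0.2043  0.1113] ((532.2733154296875, -205.02835083007812), (29.560956954956055, 67.13829803466797), 75.36389923095703) 0.1333112195991966
shaft [ 106  227  104   30 1118] [0.4734 0.1275 0.0361] [0.549  0.3894 0.0718]
0.12 x 0.4779..0.4955 topz 0.0522
0.14 x 0.4807..0.4982 topz 0.0514
0.16 x 0.4735..0.5140 topz 0.0510
0.18 x 0.4762..0.5127 topz 0.0510
0.2 x 0.4890..0.5092 topz 0.0526
0.22 x 0.4917..0.5119 topz 0.0510
0.24 x 0.4944..0.5199 topz 0.0561
0.26 x 0.4922..0.5222 topz 0.0572
0.28 x 0.5024..0.5203 topz 0.0515
0.3 x 0.5052..0.5230 topz 0.0519
0.32 x 0.4982..0.5387 topz 0.0506
0.34 x 0.5008..0.5439 topz 0.0670
0.36 x 0.4982..0.
[... 322 characters left out ...]
47] [ 0.5392 -0.1513  0.1051] ((541.3660888671875, -160.91925048828125), (115.8819351196289, 67.26018524169922), 75.89569854736328) 0.1295500420245858
shaft [ 208  249  102  122 2902] [0.473 0.13  0.036] [0.5534 0.3918 0.0687]
0.12 x 0.4789..0.4955 topz 0.0505
0.14 x 0.4801..0.4978 topz 0.0503
0.16 x 0.4744..0.5135 topz 0.0502
0.18 x 0.4749..0.5140 topz 0.0502
0.2 x 0.4894..0.5063 topz 0.0503
0.22 x 0.4920..0.5096 topz 0.0507
0.24 x 0.4950..0.5138 topz 0.0557
0.26 x 0.4917..0.5225 topz 0.0569
0.28 x 0.5016..0.5194 topz 0.0502
0.3 x 0.5042..0.5222 topz 0.0505
0.32 x 0.4982..0.5382 topz 0.0499
0.34 x 0.4985..0.5436 topz 0.0662
0.36 x 0.4977..0.5468 topz 0.0668
0.38 x 0.4986..0.5316 topz 0.0605
```

```bash
python3 - <<'E'
import cv2,numpy as np
a=cv2.imread("pics/top0.png")[170:285,90:390]; b=cv2.imread("pics/side0.png")[130:380,190:380]
a=cv2.resize(a,None,fx=2.5,fy=2.5,interpolation=cv2.INTER_CUBIC); cv2.imwrite("pics/topc.png",a)
b=cv2.resize(b,None,fx=2.4,fy=2.4,interpolation=cv2.INTER_CUBIC); cv2.imwrite("pics/sidec.png",b)
E
python3 -m creep '[[[-2.6,-0.98,0.7,0],[-2.6,-0.98,0.7,0],[-2.6,-0.98,0.7,0],[-2.6,-0.98,0.7,0],[-2.6,-0.98,0.7,0],[-2.6,-0.98,0.7,0],[-2.6,-0.98,0.7,0],[-2.6,-0.98,0.7,0],[-2.6,-0.98,0.7,0],[-2.6,-0.98,0.7,0],[-2.6,-0.98,0.7,0],[-2.6,-0.98,0.7,0],[-2.6,-0.98,0.7,0],[-2.6,-0.98,0.7,0],[0,0,0,6.5],[0,0,0,6.5],[0,0,0,6.5],[0,0,0,6.5],[0,0,0,6.5],[0,0,0,6.5]]]' 8.5; python3 -m creep '[[[0,0,0,6.5],[0,0,0,6.5],[0,0,0,6.5],[0,0,0,6.5],[0,0,0,6.5],[0,0,0,5],[0,0,0,0]]]'
cat >st.py <<'E'
import sys,numpy as np
from plant import robot
def state():
    s=robot.observe(); w,x,y,z=s["tool_rot"]
    X=np.array([1-2*(y*y+z*z),2*(x*y+w*z)]); a=np.degrees(np.arctan2(X[1],X[0]))
    return s,a
def rel(target,ang=None):
    s,a=state(); p=s["ee_pos"]; r=np.radians(a); d=np.array(target)-p
    X=np.array([np.cos(r),np.sin(r)]); Y=np.array([X[1],-X[0]])
    print("t %.2f ang %.2f pos %s F %s"%(s["t"],a,np.round(p,4),np.round(s["contact_force"],1)))
    print("shift cm",np.round([100*d[:2]@X,100*d[:2]@Y,-100*d[2]],2),"roll",None if ang is None else round(a-ang,2))
if __name__=="__main__": v=list(map(float,sys.argv[1:])); rel(v[:3],v[3] if len(v)>3 else None)
E
python3 st.py .511 .291 .035 81.35
```

```text
t: 1.77
ee_pos: [0.5117, 0.2905, 0.1382]
tool_rot: [-0.0, 0.512, 0.859, -0.0]
contact_force: [-0.1, 0.7, -0.4]
width: 0.0855
finger_force: 0.0
t: 2.35
ee_pos: [0.5117, 0.2906, 0.1382]
tool_rot: [-0.0, 0.76, 0.65, -0.0]
contact_force: [0.4, -0.2, 0.3]
width: 0.0846
finger_force: 0.0
t 2.35 ang 81.10 pos [0.5117 0.2906 0.1382] F [ 0.4 -0.2  0.3]
shift cm [ 0.03 -0.07 10.32] roll -0.25
```

```bash
python3 -m creep '[[[0,-0.07,1.7,-0.25],[0,0,1.7,0],[0,0,1.7,0],[0,0,1.7,0],[0,0,1.7,0],[0,0,1.2,0],[0,0,0.6,0],[0,0,0,0],[0,0,0,0]]]'; python3 -m creep '[[[0,0,0,0],[0,0,0,0],[0,0,0,0],[0,0,0,0],[0,0,0,0],[0,0,0,0],[0,0,0,0],[0,0,0,0],[0,0,0,0],[0,0,0,0],[0,0,0,0],[0,0,0,0]]]' 1.5; python3 st.py .511 .291 .035 81.35
```

```text
t: 3.1
ee_pos: [0.5114, 0.2909, 0.0357]
tool_rot: [-0.0, 0.757, 0.653, -0.0]
contact_force: [-0.6, 0.5, 0.9]
width: 0.0851
finger_force: 0.0
t: 4.1
ee_pos: [0.5124, 0.2908, 0.0358]
tool_rot: [0.001, 0.757, 0.653, 0.001]
contact_force: [3.3, -0.7, -2.3]
width: 0.0192
finger_force: 30.0
t 4.10 ang 81.53 pos [0.5124 0.2908 0.0358] F [ 3.3 -0.7 -2.3]
shift cm [-0.   -0.14  0.08] roll 0.18
```

```bash
python3 -m creep '[[[0,0,-0.2,0],[0,0,-0.3,0],[0,0,-0.5,0],[0,0,-0.8,0],[0,0,-1,0],[0,0,-1,0],[0,0,-0.8,0],[0,0,-0.5,0],[0,0,-0.3,0],[0,0,-0.1,0],[0,0,0,0],[0,0,0,0]]]'; python3 -m creep '[[[-0.6,0.35,0,0],[-1,0.6,0,0.4],[-1.4,0.83,0,0.4],[-1.5,0.9,0,0.4],[-1.5,0.9,0,0.4],[-1.5,0.9,0,0.4],[-1.5,0.9,0,0.4],[-1.5,0.9,0,0.4],[-1.5,0.9,0,0.4],[-1.5,0.9,0,0.4],[-1.5,0.9,0,0.4],[-1.5,0.9,0,0.4],[-1.4,0.8,0,0],[-1,0.5,0,0],[-0.6,0.2,0,0],[-0.3,0.1,0,0],[0,0,0,0],[0,0,0,0],[0,0,0,0],[0,0,0,0]]]'; python3 st.py .5983 .0795 .086 76.95
python3 - <<'E'
from plant import snapshot
import numpy as np,cv2
for n in("side","top"):
    d=snapshot(n); cv2.imwrite(f"pics/{n}1.png",d["pixels"][...,::-1]); np.savez(f"{n}1.npz",**d)
a=cv2.imread("pics/side1.png")[100:300,170:400];b=cv2.imread("pics/top1.png")[120:320,170:400]
cv2.imwrite("pics/both1.png",cv2.resize(np.hstack([a,b]),None,fx=1.73,fy=1.73,interpolation=cv2.INTER_CUBIC))
E
```

```text
t: 5.1
ee_pos: [0.511, 0.2907, 0.0903]
tool_rot: [-0.0, 0.757, 0.653, -0.0]
contact_force: [0.4, 0.0, -4.3]
width: 0.0192
finger_force: 30.0
t: 6.77
ee_pos: [0.5864, 0.0757, 0.0906]
tool_rot: [-0.0, 0.782, 0.624, -0.0]
contact_force: [0.6, -0.3, -4.7]
width: 0.0195
finger_force: 30.0
t 6.77 ang 77.18 pos [0.5864 0.0757 0.0906] F [ 0.6 -0.3 -4.7]
shift cm [0.63 1.08 0.46] roll 0.23
```

View pics/both1.png

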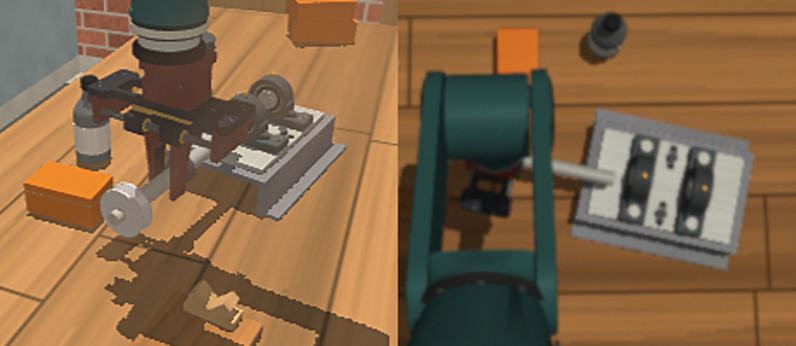

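```bash
cat >an.py <<'E'
from h import *
from scipy.optimize import least_squares
C=np.array([.5414,-.166]);a=np.radians(-103.05);D=np.array([np.cos(a),np.sin(a)]);Y=np.array([-D[1],D[0]])
def fr(P): q=P[...,:2]-C; return np.stack([q@D,q@Y,P[...,2]],-1)
E
python3 - <<'E'
from an import *
for n in("top0","top1","side0","side1"):
    d=load(n+".npz");P=fr(cloud(d));x,y,z=P[...,0],P[...,1],P[...,2]
    for nm,lo,hi in(("b1",-.063,-.02),("b2",.02,.063)):
        m=(x>lo)&(x<hi)&(abs(y)<.03)&(z>.102)&(z<.14)
        q=P[m]
        if len(q)<30: print(n,nm,len(q));continue
        f=least_squares(lambda p:np.hypot(q[:,1]-p[0],q[:,2]-p[1])-p[2],[0,.091,.033],loss="soft_l1",f_scale=.001)
        g=least_squares(lambda p:np.hypot(q[:,1]-p[0],q[:,2]-.091)-p[1],[0,.033],loss="soft_l1",f_scale=.001)
        print(n,nm,len(q),f.x.round(4),g.x.round(4),"x range",np.percentile(q[:,0],[2,98]).round(4),"y",np.percentile(q[:,1],[1,99]).round(4))
    hsv=cv2.cvtColor(d["pixels"],cv2.COLOR_RGB2HSV)
    o=(hsv[...,0]>8)&(hsv[...,0]<25)&(hsv[...,1]>150)&(hsv[...,2]>110)&(z>.1)&(abs(x)<.065)&(abs(y)<.03)
    k,l,s,c=cv2.connectedComponentsWithStats(o.astype(np.uint8))
    for i in range(1,k): print("dot",c[i].round(1),s[i,4],P[l==i].mean(0).round(4))
    if n in("top1","side1"):
        m=(x>-.16)&(x<-.064)&(abs(y+.012)<.03)&(z>.07)&(z<.12)
        q=P[m]; print("shaft",len(q),q[:,0].max())
        for b in np.arange(-.16,-.064,.012):
            g=q[(q[:,0]>=b)&(q[:,0]<b+.012)]
            if len(g)>5:print(round(b,3),len(g),"y %.4f %.4f z %.4f"%(*np.percentile(g[:,1],[4,96]),np.percentile(g[:,2],90)))
E
```

```text
top0 b1 272 [-0.0001  0.0898  0.0309] [-0.0001  0.0299] x range [-0.0562 -0.0296] y [-0.0281  0.028 ]
top0 b2 272 [0.0001 0.0903 0.0306] [0.     0.0301] x range [0.0279 0.0539] y [-0.0283  0.0269]
dot [312.  221.2] 4 [-4.300e-02 -1.000e-04  1.251e-01]
dot [346.5 228.5] 4 [0.0402 0.     0.1301]
top1 b1 267 [-0.0002  0.0902  0.0306] [-0.0002  0.03  ] x range [-0.0562 -0.0296] y [-0.0276  0.0273]
top1 b2 270 [0.     0.0911 0.0298] [0.     0.0298] x range [0.0286 0.054 ] y [-0.0273  0.0273]
dot [312.  221.2] 4 [-4.300e-02 -1.000e-04  1.251e-01]
dot [346.5 228.5] 4 [0.0408 0.0004 0.1267]
shaft 265 -0.08070259029671882
-0.16 40 y -0.0207 -0.0028 z 0.1052
-0.148 39 y -0.0206 -0.0029 z 0.1050
-0.136 40 y -0.0206 -0.0034 z 0.1052
-0.124 41 y -0.0205 -0.0025 z 0.1054
-0.112 40 y -0.0202 -0.0030 z 0.1048
-0.1 40 y -0.0200 -0.0025 z 0.1035
-0.088 25 y -0.0207 -0.0033 z 0.1050
side0 b1 237 [-0.0023  0.0943  0.026 ] [-0.0019  0.0286] x range [-0.0599 -0.0332] y [-0.0281  0.0246]
side0 b2 203 [-0.002   0.0945  0.0257] [-0.0015  0.0284] x range [0.023  0.0497] y [-0.0275  0.0252]
dot [327.5 142. ] 2 [ 0.037  -0.001   0.1295]
dot [327. 144.] 1 [3.770e-02 1.000e-04 1.236e-01]
dot [311.5 153. ] 2 [-0.0454 -0.0005  0.1286]
side1 b1 114 [0.0012 0.0917 0.0306] [0.0014 0.0312] x range [-0.0575 -0.0319] y [-0.0279  0.0186]
side1 b2 204 [-0.002   0.0951  0.0251] [-0.0014  0.0283] x range [0.0247 0.0521] y [-0.0269  0.0248]
dot [327.5 142. ] 2 [ 0.0376 -0.0008  0.1292]
dot [327. 144.] 1 [ 0.0346 -0.0013  0.1249]
dot [311.3 152.7] 3 [-4.570e-02 -1.000e-04  1.294e-01]
dot [311. 155.] 1 [-0.0472 -0.0005  0.1241]
shaft 5 -0.06422009256779394
```

Composite of the two views: on the left the gripper hides the tip, with the first ring at about (270,95). On the right the shaft tip is at (612,178), just short of the first block at (640,178), so the shaft needs about 11.7 mm towards frame +y.

```bash
python3 -m creep '[[[0,0.2,0.05,0],[0,0.36,0.1,0],[0,0.4,0.1,0],[0,0.2,0.1,0],[0,0,0,0],[0,0,0,0],[0,0,0,0],[0,0,0,0]]]'
cat >look.py <<'E'
from an import *
from plant import snapshot
import sys
d=snapshot("top");P=fr(cloud(d));x,y,z=P[...,0],P[...,1],P[...,2]
hi=float(sys.argv[1]) if len(sys.argv)>1 else -.064
m=(x>-.17)&(x<hi)&(abs(y)<.03)&(z>.075)&(z<.12); q=P[m]
f=least_squares(lambda p:np.hypot(q[:,1]-p[0]-p[1]*(q[:,0]+.058),q[:,2]-p[2]-p[3]*(q[:,0]+.058))-.01,[0,0,.09,0],loss="soft_l1",f_scale=.001)
print("shaft n",len(q),"tip x",q[:,0].max().round(4),"at ring: y %.4f slope %.4f z %.4f slope %.4f"%tuple(f.x))
# symmetric edges
e=[]
for b in np.arange(-.165,hi-.006,.006):
    g=q[(q[:,0]>=b)&(q[:,0]<b+.006)]
    if len(g)>8: e.append((b+.003,(g[:,1].min()+g[:,1].max())/2,np.sort(g[:,2])[-6:].mean()))
e=np.array(e); print("edge y fit slope,at -58:",np.polyfit(e[:,0]+.058,e[:,1],1).round(4),"top z",np.polyfit(e[:,0]+.058,e[:,2],1).round(4))
for lo,h2 in((-.063,-.02),(.02,.063)):
    r=P[(x>lo)&(x<h2)&(abs(y)<.03)&(z>.102)&(z<.14)]
    g=least_squares(lambda p:np.hypot(r[:,1]-p[0],r[:,2]-p[1])-p[2],[0,.091,.03],loss="soft_l1",f_scale=.001); print("block",g.x.round(4))
E
python3 look.py; python3 st.py .5983 .0795 .086 76.95
```

```text
t: 7.53
ee_pos: [0.5978, 0.0724, 0.0871]
tool_rot: [-0.0, 0.782, 0.623, -0.0]
contact_force: [-0.9, 0.1, -4.7]
width: 0.0194
finger_force: 30.0
shaft n 291 tip x -0.0797 at ring: y 0.0006 slope 0.0030 z 0.0900 slope -0.0015
edge y fit slope,at -58: [0.0022 0.0001] top z [-0.0046  0.1007]
block [-0.0003  0.0907  0.0304]
block [-0.      0.0907  0.0304]
t 7.58 ang 77.13 pos [0.5978 0.0724 0.0871] F [-0.8 -0.5 -4. ]
shift cm [ 0.71 -0.11  0.11] roll 0.18
```

```bash
python3 -m creep '[[[-0.3,0,0,0],[-0.5,0,0,0],[-0.5,0,0,0],[-0.3,0,0,0],[-0.2,0,0,0],[-0.1,0,0,0],[-0.1,0,0,0],[-0.1,0,0,0],[-0.1,0,0,0],[0,0,0,0]]]'; python3 -m creep '[[[-0.1,0,0,0],[-0.1,0,0,0],[-0.1,0,0,0],[-0.1,0,0,0],[0,0,0,0]]]'; python3 st.py .5983 .0795 .086 76.95
```

```text
t: 8.42
ee_pos: [0.5931, 0.051, 0.0872]
tool_rot: [-0.0, 0.782, 0.623, 0.0]
contact_force: [0.1, 0.1, -3.6]
width: 0.019
finger_force: 30.0
t: 8.83
ee_pos: [0.5919, 0.0471, 0.0871]
tool_rot: [-0.0, 0.782, 0.624, -0.0]
contact_force: [-0.1, 0.6, -4.7]
width: 0.0191
finger_force: 30.0
t 8.83 ang 77.16 pos [0.5919 0.0471 0.0871] F [-0.1  0.6 -4.7]
shift cm [ 3.3  -0.1   0.11] roll 0.21
```

```bash
python3 -m creep '[[[-0.1,0,0,0],[-0.1,0,0,0],[-0.1,0,0,0],[-0.1,0,0,0],[-0.1,0,0,0],[0,0,0,0]]]';python3 -m creep '[[[-0.15,0,0,0],[-0.15,0,0,0],[-0.15,0,0,0],[-0.15,0,0,0],[-0.15,0,0,0],[0,0,0,0]]]'; python3 look.py; python3 st.py .5983 .0795 .086 76.95
```

```text
t: 9.33
ee_pos: [0.5909, 0.0418, 0.0871]
tool_rot: [0.0, 0.782, 0.623, -0.0]
contact_force: [-1.4, -0.1, -4.5]
width: 0.0194
finger_force: 30.0
t: 9.83
ee_pos: [0.5893, 0.0345, 0.0871]
tool_rot: [0.0, 0.782, 0.623, -0.0]
contact_force: [-1.2, -0.1, -3.8]
width: 0.0195
finger_force: 30.0
shaft n 209 tip x -0.0647 at ring: y -0.0004 slope -0.0111 z 0.0903 slope -0.0055
edge y fit slope,at -58: [0.0395 0.0009] top z [0.0008 0.1013]
block [0.0001 0.0906 0.0304]
block [-0.      0.0903  0.0306]
t 9.88 ang 77.12 pos [0.5893 0.0345 0.0871] F [-0.9 -0.3 -4.2]
shift cm [ 4.59 -0.13  0.11] roll 0.17
```

```bash
python3 -m creep '[[[-0.15,0,0,0],[-0.15,0,0,0],[-0.15,0,0,0],[-0.15,0,0,0],[-0.15,0,0,0],[-0.15,0,0,0],[-0.15,0,0,0],[-0.15,0,0,0],[-0.15,0,0,0],[0,0,0,0]]]';python3 -m creep '[[[-0.2,0,0,0],[-0.2,0,0,0],[-0.2,0,0,0],[-0.2,0,0,0],[-0.2,0,0,0],[-0.2,0,0,0],[-0.2,0,0,0],[-0.2,0,0,0],[-0.2,0,0,0],[-0.2,0,0,0],[0,0,0,0]]]'; python3 st.py .5983 .0795 .086 76.95
```

```text
t: 10.72
ee_pos: [0.5863, 0.0213, 0.0872]
tool_rot: [0.0, 0.782, 0.623, -0.0]
contact_force: [-0.6, 0.3, -4.0]
width: 0.0195
finger_force: 30.0
t: 11.63
ee_pos: [0.5818, 0.0017, 0.0871]
tool_rot: [0.0, 0.782, 0.623, -0.0]
contact_force: [-2.7, 0.8, -5.2]
width: 0.019
finger_force: 30.0
t 11.63 ang 77.13 pos [0.5818 0.0017 0.0871] F [-2.7  0.8 -5.2]
shift cm [ 7.95 -0.12  0.11] roll 0.18
```

```bash
python3 -m creep '[[[0,-0.04,0,0.2],[-0.2,0,0,0],[-0.2,0,0,0],[-0.2,0,0,0],[-0.2,0,0,0],[-0.2,0,0,0],[-0.2,0,0,0],[-0.2,0,0,0],[-0.2,0,0,0],[-0.2,0,0,0],[-0.2,0,0,0],[-0.2,0,0,0],[-0.2,0,0,0],[0,0,0,0]]]'; python3 - <<'E'
from an import *
from plant import snapshot
d=snapshot("top");P=fr(cloud(d));x,y,z=P[...,0],P[...,1],P[...,2]
for b in np.arange(-.03,.026,.005):
    g=P[(x>=b)&(x<b+.005)&(abs(y)<.02)&(z>.08)&(z<.115)]
    if len(g)>3: print(b.round(3),len(g),"y %.4f..%.4f z %.4f"%(g[:,1].min(),g[:,1].max(),np.sort(g[:,2])[-5:].mean()))
E
python3 st.py .5983 .0795 .086 76.95
```

```text
t: 12.8
ee_pos: [0.5761, -0.0216, 0.0872]
tool_rot: [0.0, 0.783, 0.622, -0.0]
contact_force: [0.3, 0.2, -4.3]
width: 0.0196
finger_force: 30.0
-0.03 4 y -0.0065..0.0067 z 0.1030
-0.025 16 y -0.0097..0.0080 z 0.1016
-0.02 18 y -0.0092..0.0093 z 0.1012
-0.015 16 y -0.0105..0.0074 z 0.1020
-0.01 15 y -0.0095..0.0079 z 0.1012
-0.005 18 y -0.0100..0.0092 z 0.1028
0.0 17 y -0.0095..0.0082 z 0.1006
0.005 16 y -0.0089..0.0097 z 0.1002
0.01 13 y -0.0103..0.0082 z 0.1002
0.015 7 y -0.0088..0.0057 z 0.0972
0.025 34 y -0.0198..0.0140 z 0.1141
t 12.85 ang 76.91 pos [ 0.5761 -0.0214  0.0872] F [-0.9  0.7 -4.6]
shift cm [10.33 -0.13  0.12] roll -0.04
```

```bash
python3 -m creep '[[[-0.1,0,0,0],[-0.1,0,0,0],[-0.1,0,0,0],[-0.1,0,0,0],[-0.1,0,0,0],[-0.1,0,0,0],[-0.1,0,0,0],[-0.1,0,0,0],[-0.1,0,0,0],[-0.1,0,0,0],[0,0,0,0]]]';python3 -m creep '[[[-0.1,0,0,0],[-0.1,0,0,0],[-0.1,0,0,0],[0,0,0,0]]]';python3 -m creep '[[[-0.1,0,0,0],[-0.1,0,0,0],[-0.1,0,0,0],[0,0,0,0]]]'; python3 st.py .5983 .0795 .086 76.95
```

```text
t: 13.77
ee_pos: [0.5738, -0.0311, 0.0871]
tool_rot: [0.0, 0.783, 0.622, -0.0]
contact_force: [-0.1, 0.2, -3.6]
width: 0.0193
finger_force: 30.0
t: 14.1
ee_pos: [0.5732, -0.034, 0.0872]
tool_rot: [0.0, 0.783, 0.622, -0.0]
contact_force: [-0.2, 0.1, -4.3]
width: 0.0194
finger_force: 30.0
t: 14.43
ee_pos: [0.5725, -0.0369, 0.0872]
tool_rot: [0.0, 0.783, 0.622, -0.0]
contact_force: [0.0, -1.3, -5.2]
width: 0.0193
finger_force: 30.0
t 14.43 ang 76.92 pos [ 0.5725 -0.0369  0.0872] F [ 0.  -1.3 -5.2]
shift cm [11.92 -0.12  0.12] roll -0.03
```

```bash
python3 -m creep '[[[-0.1,0,0,0],[-0.1,0,0,0],[-0.15,0,0,0],[-0.15,0,0,0],[-0.15,0,0,0],[-0.15,0,0,0],[-0.15,0,0,0],[0,0,0,0]]]';python3 -m creep '[[[-0.15,0,0,0],[-0.15,0,0,0],[-0.15,0,0,0],[-0.15,0,0,0],[-0.15,0,0,0],[-0.15,0,0,0],[-0.15,0,0,0],[-0.15,0,0,0],[-0.15,0,0,0],[-0.15,0,0,0],[-0.15,0,0,0],[0,0,0,0]]]'; python3 st.py .5983 .0795 .086 76.95
```

```text
t: 15.1
ee_pos: [0.5703, -0.0463, 0.0871]
tool_rot: [0.0, 0.783, 0.622, -0.0]
contact_force: [-0.5, -0.4, -3.9]
width: 0.0194
finger_force: 30.0
t: 16.1
ee_pos: [0.5665, -0.0623, 0.0872]
tool_rot: [0.0, 0.783, 0.622, -0.0]
contact_force: [-0.2, 0.6, -5.3]
width: 0.0189
finger_force: 30.0
t 16.10 ang 76.92 pos [ 0.5665 -0.0623  0.0872] F [-0.2  0.6 -5.3]
shift cm [14.53 -0.12  0.12] roll -0.03
```

```bash
python3 -m creep '[[[-0.1,0,0,0],[-0.1,0,0,0],[-0.1,0,0,0],[-0.1,0,0,0],[-0.1,0,0,0],[-0.1,0,0,0],[-0.1,0,0,0],[-0.1,0,0,0],[-0.1,0,0,0],[-0.1,0,0,0],[0,0,0,0]]]';for i in 1 2 3; do python3 -m creep '[[[-0.05,0,0,0],[-0.05,0,0,0],[0,0,0,0]]]' | grep -E "ee_pos|contact"; done; python3 st.py .5983 .0795 .086 76.95
```

```text
t: 17.02
ee_pos: [0.5643, -0.072, 0.0872]
tool_rot: [0.0, 0.783, 0.622, -0.0]
contact_force: [-1.0, 0.1, -4.2]
width: 0.0192
finger_force: 30.0
ee_pos: [0.5641, -0.0728, 0.0872]
contact_force: [0.1, 0.6, -4.9]
ee_pos: [0.5639, -0.0737, 0.0871]
contact_force: [-0.5, 0.4, -4.5]
ee_pos: [0.5637, -0.0747, 0.0871]
contact_force: [-0.5, 0.9, -5.2]
t 17.77 ang 76.93 pos [ 0.5637 -0.0747  0.0871] F [-0.5  0.9 -5.2]
shift cm [15.8  -0.11  0.11] roll -0.02
```

```bash
for i in 1 2; do python3 -m creep '[[[-0.05,0,0,0],[-0.05,0,0,0],[0,0,0,0]]]' | grep -E "ee_pos|contact"; done
```

```text
ee_pos: [0.5636, -0.0748, 0.0872]
contact_force: [1.3, 4.8, -5.2]
ee_pos: [0.5635, -0.0749, 0.0871]
contact_force: [1.5, 9.0, -4.2]
```

```bash
python3 -m creep '[[[0.05,0,0.02,0],[0.05,0,0.02,0],[0.05,0,0.02,0],[0,0,0,0]]]';python3 -m creep '[[[0,0,0,0],[0,0,0,0],[0,0,0,0],[0,0,0,0],[0,0,0,0],[0,0,0,0],[0,0,0,0],[0,0,0,0]]]' 5; python3 -m creep '[[[0,0,-0.2,0],[0,0,-0.4,0],[0,0,-1,0],[0,0,-1.5,0],[0,0,-2,0],[0,0,-2,0],[0,0,-2,0],[0,0,-2,0],[0,0,-2,0],[0,0,-2,0],[0,0,-1,0],[0,0,-0.5,0],[0,0,0,0],[0,0,0,0]]]'
```

```text
t: 18.6
ee_pos: [0.5636, -0.0748, 0.0867]
tool_rot: [-0.0, 0.783, 0.622, 0.0]
contact_force: [-0.2, 4.3, -2.6]
width: 0.0191
finger_force: 30.0
t: 19.27
ee_pos: [0.5636, -0.0753, 0.0866]
tool_rot: [0.0, 0.783, 0.622, -0.0]
contact_force: [0.1, -0.5, -0.1]
width: 0.0503
finger_force: 0.0
t: 20.43
ee_pos: [0.5632, -0.075, 0.2521]
tool_rot: [-0.0, 0.783, 0.622, -0.0]
contact_force: [0.4, -0.7, -0.2]
width: 0.0499
finger_force: 0.0
```

```bash
python3 - <<'E'
from an import *
from plant import snapshot
S={n:snapshot(n) for n in("side","top")}
for n,d in S.items():
    P=fr(cloud(d));x,y,z=P[...,0],P[...,1],P[...,2]
    m=(abs(y)<.02)&(z>.075)&(z<.112)
    t=P[m&(x>.06)&(x<.09)];c=P[m&(x>-.085)&(x<-.05)&(z>.103)]
    print(n,"tip",len(t),t[:,0].max() if len(t) else 0,"collar x",np.percentile(c[:,0],[2,98]) if len(c) else 0)
    for b in np.arange(-.12,.08,.02):
        g=P[m&(x>b)&(x<b+.02)]
        if len(g)>8: print(b.round(2),np.sort(g[:,2])[-6:].mean().round(4),end=" ")
    print()
a=S["side"]["pixels"][100:300,200:430];b=S["top"]["pixels"][140:340,170:400]
cv2.imwrite("pics/both2.png",cv2.resize(np.hstack([a,b])[...,::-1],None,fx=1.73,fy=1.73,interpolation=cv2.INTER_CUBIC))
E
```

```text
side tip 0 0 collar x [-0.07624291 -0.05053973]
-0.12 0.1 -0.1 0.1001 -0.08 0.1082 -0.06 0.1114 0.0 0.1016 0.02 0.1113 
top tip 0 0 collar x 0
-0.02 0.1036 0.0 0.1034 0.02 0.108
```

View pics/both2.png

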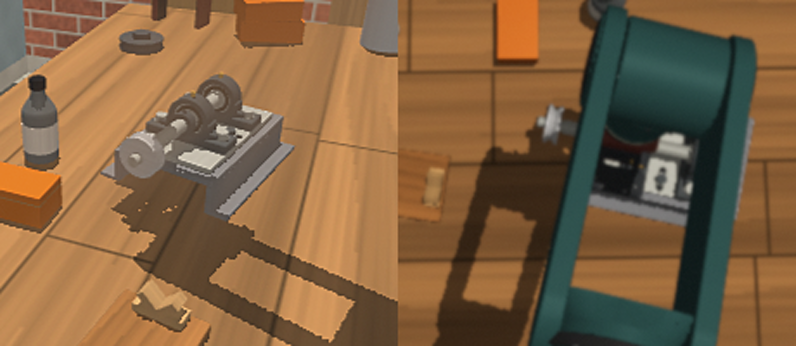

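The left half shows the shaft through both blocks, with the pulley at (138,157) and the collar against the first ring. In the right half the arm hides the frame, so I'll swing it clear and check the tip.

```bash
python3 -m creep '[[[1,0,0,0],[2,0,0,0],[2.5,-0.5,0,0],[2.5,-0.5,0,0],[2.5,-0.5,0,0],[2.5,-0.5,0,0],[2.5,-0.5,0,0],[2.5,-0.5,0,0],[2.5,-0.5,0,0],[2.5,-0.5,0,0],[2.5,-0.5,0,0],[2,0,0,0],[1,0,0,0],[0,0,0,0],[0,0,0,0]]]'; python3 - <<'E'
from an import *
from plant import snapshot
d=snapshot("top");P=fr(cloud(d));x,y,z=P[...,0],P[...,1],P[...,2]
m=(abs(y)<.02)&(z>.085)&(z<.115)
for b in np.arange(-.18,.08,.01):
    g=P[m&(x>b)&(x<b+.01)]
    if len(g)>5: print(b.round(2),len(g),"y %.4f z %.4f xmax %.4f"%((g[:,1].min()+g[:,1].max())/2,np.sort(g[:,2])[-6:].mean(),g[:,0].max()))
E
```

```text
t: 21.78
ee_pos: [0.5838, 0.2127, 0.2518]
tool_rot: [-0.0, 0.783, 0.622, -0.001]
contact_force: [-0.4, -1.2, -0.1]
width: 0.0501
finger_force: 0.0
-0.18 59 y 0.0003 z 0.1137 xmax -0.1702
-0.17 56 y -0.0006 z 0.1145 xmax -0.1603
-0.16 30 y -0.0006 z 0.1001 xmax -0.1500
-0.15 32 y -0.0011 z 0.1000 xmax -0.1400
-0.14 31 y -0.0007 z 0.0994 xmax -0.1302
-0.13 34 y -0.0011 z 0.1001 xmax -0.1201
-0.12 31 y -0.0006 z 0.1010 xmax -0.1104
-0.11 35 y -0.0003 z 0.1008 xmax -0.1001
-0.1 32 y -0.0004 z 0.1016 xmax -0.0902
-0.09 32 y -0.0003 z 0.1015 xmax -0.0802
-0.08 43 y -0.0007 z 0.1066 xmax -0.0701
-0.07 56 y -0.0009 z 0.1094 xmax -0.0602
-0.06 36 y 0.0008 z 0.1141 xmax -0.0502
-0.05 8 y -0.0004 z 0.1141 xmax -0.0404
-0.04 7 y 0.0002 z 0.1134 xmax -0.0302
-0.03 24 y 0.0019 z 0.1044 xmax -0.0203
-0.02 31 y -0.0003 z 0.1016 xmax -0.0104
-0.01 35 y -0.0006 z 0.1031 xmax -0.0004
0.0 33 y -0.0004 z 0.1018 xmax 0.0099
0.01 32 y -0.0005 z 0.1025 xmax 0.0200
0.02 48 y -0.0010 z 0.1110 xmax 0.0298
0.03 13 y -0.0001 z 0.1131 xmax 0.0390
0.04 9 y 0.0001 z 0.1140 xmax 0.0492
0.05 9 y -0.0000 z 0.1131 xmax 0.0599
0.06 34 y -0.0002 z 0.1018 xmax 0.0699
```

Seated and level; the leading end comes out to about 0.07 m, and the clear contact felt at the collar agrees.

```bash
python3 - <<'E'
from plant import job
print(job.close_job())
E
```

```text
the job is handed in; nothing more can be done
None
```

The shaft is through both bearings with its collar felt against the first ring at about 9 N, the gripper is open and clear, and I handed the job in at about 22 s; no verdict came back.

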